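# Lock the trays of a freezer rack with its locking rod

### The job

Lock up the small steel freezer rack that leans back in its cradle: push both of its trays fully home, then take the steel locking rod out of the test-tube rack and slide it down through the holes of the rack's top tongue, both tray tabs and the bottom tongue until its collar rests on the top tongue. Let go of it there. Leave the tubes upright in their slots and the other things on the bench standing or lying where they are.

Things in the scene. Friction and masses are not known exactly. Their poses are not given: they have to be found in the camera images.
- cradle: grey bench cradle (fixed) that holds the freezer rack leaning back by 30 degrees. Origin on the bench under the middle of the rack; z up; its +x is horizontal and points the way the rack leans, so the open front of the rack looks to -x (and 30 degrees upward). Base plate 180 x 150 mm
- rack: the freezer rack: stainless sheet frame 140 wide, 140 deep, 110 mm high, fixed in the cradle with two sliding trays. Origin under its middle; z is its own upward axis, 30 degrees from vertical; +x points into the rack, the way the trays slide home, 30 degrees below level; y across it. A wire carrying handle stands on its top plate up to z = 150 mm, at x = 10 mm, y within 54 mm
- top_hole (a point): centre of the 18 mm round hole of the rack's top tongue, at the tongue's upper face, 184 mm above the bench; axes as the rack's, z along the holes. In line below it along -z: top tongue to -4 mm, upper tray tab -26 to -30, lower tray tab -79 to -83, bottom tongue -106 to -110. The tongues are 34 mm wide, stick out at the middle of the open front and end 15 mm in front of the hole's centre
- bottom_hole (a point): centre of the 18 mm hole of the rack's bottom tongue, at its upper face, 106 mm below the top hole along the same axis
- tray_upper (a joint): how far the upper tray stands out of the rack, m (0 = fully home against its stop, at most 0.08). It slides along x of the rack with about 3.5 N of friction, stays where it is left, and weighs about 0.35 kg. A horizontal tab with the 18 mm hole (34 mm wide, 28 mm long, 4 mm thick) sticks out of the middle of its front plate; its hole lines up with the others when the tray is home
- tray_lower (a joint): the same for the lower tray, 53 mm below the upper one (along z of the rack)
- tray_upper_front (a point): centre of the outer face of the upper tray's front plate (flat steel, 130 wide across the rack, 44 mm high), moving with the tray. Same axes as the rack: the face looks to -x. The tab stands out in front of this point to x = -27 mm, within 17 mm either side of the middle, so push beside it. When the tray is home this point lies 12 mm in +x of the hole axis and 28 mm below the top hole point
- tray_lower_front (a point): the same for the lower tray; when home it lies 12 mm in +x of the hole axis and 81 mm below the top hole point
- rod: the loose locking rod, plain steel, 158 mm long, 0.13 kg, standing upright in one slot of the test-tube rack. Origin at the centre of its tip, z along the rod to the head. Conical tip from 6 to 12 mm across over the first 10 mm, round shank 12 mm, a collar 26 mm across from z = 116 to 121 mm, and above it a ridged round grip 16 mm across up to z = 158 mm. Locked: collar on the top tongue, tip 116 mm below the top hole point
- tube_rack: blue test-tube rack (fixed), 166 x 84 x 62 mm with two rows of four square slots 13.6 mm wide. Origin under its middle on the bench, x along its length; slots at x = -57, -19, 19, 57 mm, y = -19, 19 mm; its floor is 4 mm high
- tube1: capped glass test tube, 12 mm across, 100 mm long, standing in a slot of the tube rack; its cap 15 mm across reaches 104 mm above the bench. Origin at its bottom. To be left alone
- tube2: capped glass test tube, 12 mm across, 100 mm long, standing in a slot of the tube rack; its cap 15 mm across reaches 104 mm above the bench. Origin at its bottom. To be left alone
- tube3: capped glass test tube, 12 mm across, 100 mm long, standing in a slot of the tube rack; its cap 15 mm across reaches 104 mm above the bench. Origin at its bottom. To be left alone
- tube4: capped glass test tube, 12 mm across, 100 mm long, standing in a slot of the tube rack; its cap 15 mm across reaches 104 mm above the bench. Origin at its bottom. To be left alone
- bottle: 250 ml reagent bottle with screw cap, 70 mm across, 138 mm high, standing near the front of the freezer rack. Origin under its middle. To be left alone
- flask: conical flask, 64 mm across, 105 mm high, standing near the front of the freezer rack on the other side. Origin under its middle. To be left alone
- marker: marker pen lying on the bench, 140 mm long, 13 mm thick, along its x. To be left alone
- cryobox: closed cardboard freezer box, 133 x 133 x 50 mm, on the bench. Origin under its middle. To be left alone
Not all that is in view belongs to the job. Of the things that look like the rod, the smallest one is meant.

How it is judged (in metres and radians):
On the way, in this order (a step that is already met when the one before it is completed fails the run):
1. both trays are pushed fully home (value of joint each of tray_upper, tray_lower below 0.005 m), for 0.2 s.
2. the rod has entered the top tongue and the upper tray's tab, in line with the holes (all of step 1 and x of rod in the frame of top_hole between -0.008 and 0.008 m and y of rod in the frame of top_hole between -0.008 and 0.008 m and angle between the z axis of rod and the z axis of top_hole, either way round below 0.1 rad and z of rod in the frame of top_hole below -0.032 m), for 0.1 s.
At the end, for the whole second after the job is handed in: both trays within 5 mm of home; the rod through all four holes, its collar on the top tongue within 4 mm, in line with the holes within 8 mm and 0.1 rad, at rest and released; tubes, bottle and flask upright (all of step 1 and x of rod in the frame of top_hole between -0.008 and 0.008 m and y of rod in the frame of top_hole between -0.008 and 0.008 m and angle between the z axis of rod and the z axis of top_hole, either way round below 0.1 rad and z of rod in the frame of top_hole below -0.112 m and linear speed of rod below 0.02 m/s and contact force between the fingers and rod below 0.1 N and angle between each of tube1, tube2, tube3, tube4, bottle, flask's own z axis and vertical below 0.2 rad); the robot touches nothing.
It fails at once if a tube is pulled out of its slot, tipped or knocked away (distance of any of tube1, tube2, tube3, tube4 from where it was at the start of the episode above 0.02 m or angle between any of tube1, tube2, tube3, tube4's own z axis and vertical above 0.3 rad).
It fails at once if the bottle or the flask is tipped (angle between any of bottle, flask's own z axis and vertical above 0.3 rad).
It fails at once if a thing standing or lying on the bench is shoved by more than 30 mm (distance of any of bottle, flask, marker, cryobox from where it was at the start of the episode above 0.03 m).
It also fails if it takes over 58 s, if anything falls off the work surface, if the arm or the gripper's body presses on something with over 40 N, if the wrist force passes 120 N, or if a joint passes its speed limit or range.

### The arm

A 6-joint arm with a two-finger parallel gripper is mounted at the origin on the work surface. World frame = base frame: x ahead of the robot, y to its left, z up, the work surface at z = 0. Lengths are in mm, angles in rad, forces in N, time in s.
With the tool pointing down it reaches from about 200 to 875 mm from the base axis. Payload 3.4 kg.
Tool frame: the origin (TCP) lies midway between the tips of the shut fingers; the grasp point (between the pads) lies robot.grip_depth behind it (robot.grip_depth is the distance from the TCP to the grasp point, in mm); y points along the fingers, z is the direction in which the jaws open and shut, and the axes are right-handed (so a half turn about y gives the same grasp; the last joint's range is limited). The gripper opens to 94 mm and grips with 3 to 60 N. Pads are 16 mm wide; open, the fingers measure 119 mm over their backs; the gripper's body (75 mm by 177 mm) begins 78 mm behind the grasp point.
Start: joints at [-1.363, 0.276, 1.505, -0, 1.361, -0.121], TCP at [185.672, -544.235, 205.493] pointing down, gripper open.
Joint ranges: [-2.89, 2.89], [-0.75, 2.08], [0.22, 2.7], [-1.18, 4.32], [0.11, 2.71], [-2.7, 2.7]. Speed limits (rad/s): [2.57, 2.57, 3.14, 3.14, 3.14, 3.14].

### API

Orientations are given as a 3x3 rotation matrix whose columns are the frame's x, y, z axes.
In Python, from bench import robot, optics, finder gives the robot as it stands.
- The arm moves only by the tool arm_command, never from a script. Its argument "increments" is a list of rows, each a list of 3 entries, a list of its own where there are three numbers: the opening, from 0 (shut) to 1 (fully open), then the shift along the world's x, y, z in m, then the turn about the world's z in units of 5 degrees (1.0 is 5 degrees). In form: [[jaw, [dx, dy, dz], yaw], ...]. A call has 1 to 20 rows; each row is the pose to reach, as a shift and turn from the pose commanded when the call began; what a row does not reach only later rows make up. A row lasts 1/12 s, in which the tool goes at most 41.7 mm and 7.16 degrees, less where a joint would pass 70% of its speed; a pose out of reach is approached as far as the arm can. A call with a gripper value outside its range is refused whole. The fingers move at their own pace and stop on an object; "grip_force" is the grip in N (left out, the last holds). Time passes only in rows, so rows that repeat a pose let the fingers close. It gives the time, the measured TCP pose, the force and the opening at its end, in the units of the state.
- robot.sense(): the state, without advancing time (a new reading comes with each control period).
- optics.grab_frame(name): name is "scene" or "top" or "wrist"; returns the picture (480x640x3 uint8, red, green, blue); there is no depth.
- optics.camera_info(name): a dict with "K" (3x3 intrinsics, pixels), "dist" ([k1, k2, p1, p2, k3] as OpenCV has them; the pictures are not rectified), "camera_from_world" (4x4, takes a point from world to camera coordinates). Camera axes: x right, y up, looking along -z (the intrinsics and any distortion apply to the point x, -y, -z); pixel columns grow to the right and rows downward; lengths in mm; the calibration is good to about 2 mm. A picture is of the moment at which its call begins: read the wrist's pose just before it. camera_info takes no time and is no camera call; for the wrist camera it gives the pose at the moment of the call.
- robot.hand_in(): hands the job in, once; it reports no verdict.
Trained networks look in the newest picture that a camera, given by its name, has taken for a name from the list of things; names that differ only in an ending like _2 or _b are one class to them, and where a whole thing is asked for, a point or a joint stands for the part that bears it (a point fixed in the world has none). Each returns a list of dicts, best first, with "score" (0 to 1); they miss things now and then, are a little off and sometimes report something else, mostly with a low value. They report only what shows in the picture. A call takes as long as a camera call. They do not tell look-alikes from the thing itself.
- finder.find_in(thing, camera): "point" ([x, y, z] in mm, in the coordinates of the camera as it stood for that picture, good to about 4 mm: the middle of the surface that is visible of it).
- finder.regions_of(thing, camera): "mask" (480x640 bool, what is visible of it).
The state is a dict: "t": time; "q": joint angles; "joint_velocities": joint speeds; "joint_torque": joint torques, N m; "position": TCP position; "tool_rot": TCP orientation; "contact_force": force on the tool from outside, world axes, zero at the start; "moment": the same for the moment, N m; "grip_width": opening from 0.0 (shut) to 1.0 (fully open).
Only numpy, scipy, OpenCV 4.12 (cv2) and the standard library are available. Lean on these libraries where they do the work, as an engineer would, in place of code of your own. Each camera call takes 0.05 s, during which the arm holds its last target. There are 200 camera calls.

## Working session

There is one attempt and no reset: what is moved stays moved. The work goes in short steps, Python scripts to look and compute and a tool call to move; the robot and the scene stay as the last step left them, time stands still between calls to the robot, and variables do not carry over. Pictures are saved under pics/ and viewed, about 8 in all and at most 12, crops included, and the job is handed in when it is done.

Besides the shell and the picture viewer there is one more tool, called after "Call:" in YAML: its name, and indented under it one key for each argument. arm_command: Moves the arm, as the interface text tells. Its arguments: {"type":"object","properties":{"increments":{"type":"array","items":{"type":"array"}},"grip_force":{"type":"number"}},"required":["increments"]}

```bash
mkdir -p pics; ls; cat > h.py <<'E'
import numpy as np, cv2
from bench import robot, optics, finder
def ci(c):
    i=optics.camera_info(c); return np.array(i["K"]),np.array(i["dist"],float),np.array(i["camera_from_world"])
def proj(c,P,info=None):
    K,d,T=info or ci(c); P=np.atleast_2d(P).astype(float)
    p=P@T[:3,:3].T+T[:3,3]; p=p*[1,-1,-1]
    return cv2.projectPoints(p,np.zeros(3),np.zeros(3),K,d)[0][:,0]
def ray(c,uv,info=None):
    K,d,T=info or ci(c)
    n=cv2.undistortPoints(np.array(uv,float).reshape(-1,1,2),K,d)[:,0]
    v=np.c_[n[:,0],-n[:,1],-np.ones(len(n))]@T[:3,:3]
    return -T[:3,:3].T@T[:3,3], v/np.linalg.norm(v,axis=1)[:,None]
def at_z(c,uv,z,info=None):
    o,v=ray(c,uv,info); return o+v*((z-o[2])/v[:,2])[:,None]
def world(c,p,info=None):
    T=(info or ci(c))[2]; return T[:3,:3].T@(np.array(p)-T[:3,3])
def tri(obs):
    A=np.zeros((3,3));b=np.zeros(3)
    for o,v in obs:
        M=np.eye(3)-np.outer(v,v);A+=M;b+=M@o
    return np.linalg.solve(A,b)
def save(n,im,s=1): cv2.imwrite(f"pics/{n}.png",cv2.resize(im,None,fx=s,fy=s,interpolation=cv2.INTER_CUBIC)[:,:,::-1])
E
cat > a.py <<'E'
from h import *
np.set_printoptions(precision=1,suppress=True)
print(robot.grip_depth, robot.sense())
for c in ("scene","top"):
    save(c+"0",optics.grab_frame(c)); I=ci(c); print(c,"cam at",-I[2][:3,:3].T@I[2][:3,3])
    for t in ("rod","tube_rack","tray_upper","tray_lower","rack","cradle","bottle","flask","tube1"):
        for r in finder.find_in(t,c)[:6]:
            w=world(c,r["point"],I); print(c,t,round(r["score"],2),w,proj(c,w,I)[0])
E
python3 a.py
```

```text
pics
18.8 {'t': 0.0, 'q': array([-1.4,  0.3,  1.5, -0. ,  1.4, -0.1]), 'joint_velocities': array([ 0., -0.,  0., -0., -0., -0.]), 'joint_torque': array([  0. , -40.5, -23.7,   0.1,   0. ,  -0. ]), 'position': array([ 185.5, -543.6,  204.6]), 'tool_rot': array([[-0.9, -0. ,  0.3],
       [-0.3,  0. , -0.9],
       [-0. , -1. , -0. ]]), 'contact_force': array([ 0.1, -0.2, -0.1]), 'moment': array([-0.,  0.,  0.]), 'grip_width': 0.9989868661964364}
scene cam at [1421.8  311.6  741.8]
scene rod 0.76 [ 541.  -252.6  120.8] [243.5 204.7]
scene rod 0.61 [ 609.5 -347.5  150.4] [183.3 199.1]
scene rod 0.55 [ 526.5 -391.   149. ] [188.7 177.2]
scene tube_rack 0.94 [ 539.  -219.5   41.3] [261.  239.8]
scene tray_upper 0.81 [658.3 163.3 158. ] [429.6 270.1]
scene tray_lower 0.83 [657.8 117.8 123.2] [401.4 280.1]
scene tray_lower 0.45 [ 542.6 -220.8   46.1] [259.4 238.7]
scene rack 0.76 [646.4 200.6 128. ] [452.  285.8]
scene rack 0.55 [ 541.2 -222.5   43.7] [259.1 239.1]
scene cradle 0.66 [653.6 192.6 120.8] [445.7 290.6]
scene cradle 0.25 [644.7 199.5 132.2] [451.9 283.1]
scene cradle 0.25 [657.
[... 763 characters left out ...]
37 [587.1 171.5 150.8] [164.6 228.4]
top tray_upper 0.68 [584.5 144.2 176.5] [176.3 227.3]
top tray_lower 0.56 [588.   97.  137.1] [211.1 230.7]
top tray_lower 0.51 [712.4  35.1  49.6] [257.  177.3]
top rack 0.83 [583.2 170.6 150.1] [165.1 230.9]
top rack 0.72 [ 531.3 -249.6  135.6] [416.1 269.6]
top rack 0.66 [582.4 166.8 150.2] [167.3 231.3]
top cradle 0.68 [585.3 167.7 149.4] [167.  229.7]
top cradle 0.58 [582.3 166.8 148.9] [167.5 231.6]
top bottle 0.61 [470.9  22.5  99.5] [254.4 302.9]
top flask 0.94 [713.7  29.5  49.8] [260.  176.7]
top tube1 0.58 [ 474.9 -190.1  105. ] [378.  303.4]
top tube1 0.54 [ 546.7 -221.5  104.9] [395.7 262.4]
top tube1 0.44 [ 574.8 -233.9  104.7] [402.4 246.7]
```

View pics/scene0.png

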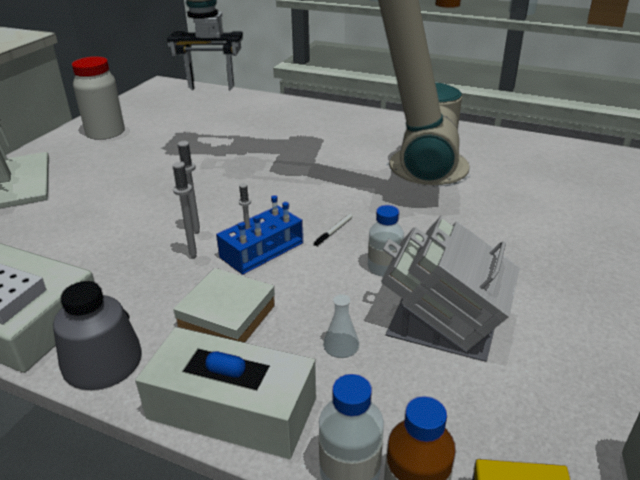

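View pics/top0.png

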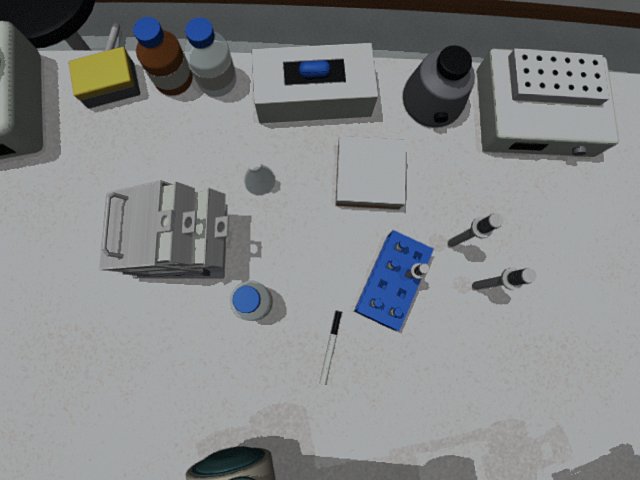

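```bash
python3 - <<'E'
import cv2,numpy as np
t=cv2.imread("pics/top0.png");s=cv2.imread("pics/scene0.png")
R=lambda im,x,y,w,h,f:cv2.resize(im[y:y+h,x:x+w],(int(w*f),int(h*f)),interpolation=cv2.INTER_CUBIC)
a=R(t,95,165,200,150,4); cv2.imwrite("pics/c1.png",a)
b=np.hstack([R(s,370,200,160,160,2.5),R(s,170,130,160,160,2.5)]); cv2.imwrite("pics/c2.png",b)
E
```

```text
(no output)
```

View pics/c1.png

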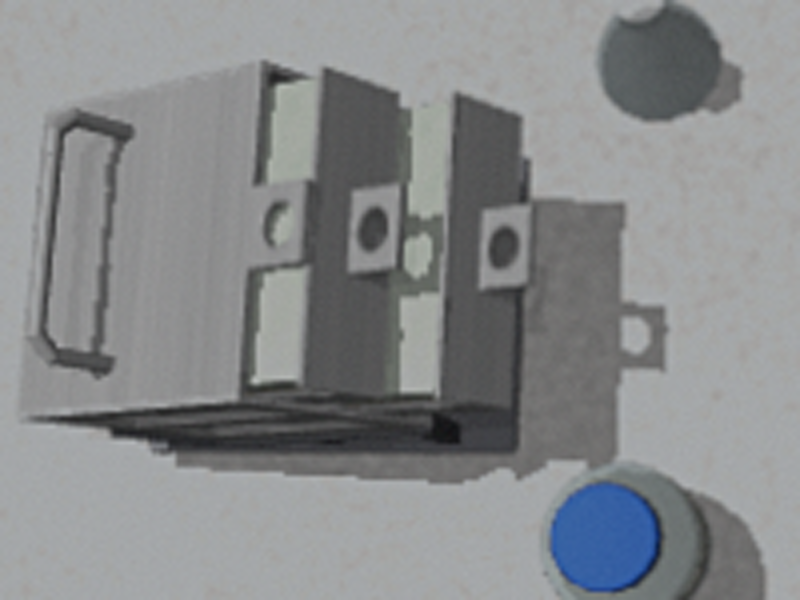

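View pics/c2.png

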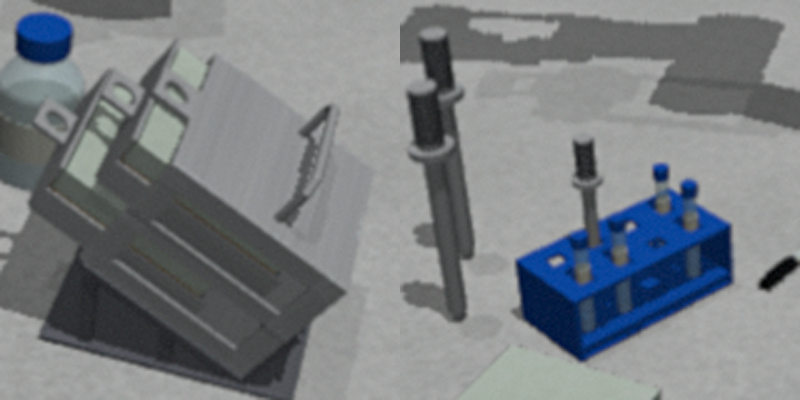

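```bash
cat > b.py <<'E'
from h import *
np.set_printoptions(precision=1,suppress=True)
It,Is=ci("top"),ci("scene")
H=at_z("top",[(165.25,221.5)],184,It)[0]
print("tophole z184",H,"tri",tri([(o,v[0]) for o,v in (ray("top",[(165.25,221.5)],It),ray("scene",[(441.2,236)],Is))]))
E_=at_z("top",[(160.5,180.5),(155.7,265)],179,It); d=E_[0]-E_[1]; print("front edge",E_,np.linalg.norm(d),np.degrees(np.arctan2(d[1],d[0])))
for n,a,b in(("up",(188.5,222.5),(418.8,237.6)),("lo",(220.5,226.75),(392.4,248))):
    print(n,tri([(o,v[0]) for o,v in (ray("top",[a],It),ray("scene",[b],Is))]))
c=at_z("top",[(391,231),(433,248),(400,330),(356,311)],62,It);print("tuberack",c,c.mean(0),[np.linalg.norm(c[i]-c[i-1]) for i in range(4)])
for i in range(4):
    d=c[i]-c[i-1];print(np.degrees(np.arctan2(d[1],d[0])))
print("rod head", at_z("top",[(422.5,269.5)],162,It), tri([(o,v[0]) for o,v in (ray("top",[(422.5,269.5)],It),ray("scene",[(243.4,186.5)],Is))]))
save("tr",optics.grab_frame("top")[215:345,340:540],4)
for n in("bottle","flask"):
    for r in finder.find_in(n,"top")[:1]: print(n,world("top",r["point"],It))
print("bottle cap top", at_z("top",[(95+605/4,165+537/4)],138,It), "flask base", at_z("top",[(95+660/4,165+60/4)],20,It))
print(robot.sense()["tool_rot"]@np.eye(3))
E
python3 b.py
```

```text
tophole z184 [591.9 160.4 184. ] tri [591.9 162.1 182.6]
front edge [[661.  176.3 179. ]
 [523.  171.  179. ]] 138.12243490308023 2.195660438092142
up [594.  126.3 171.6]
lo [595.1  81.2 138.3]
tuberack [[ 611.1 -222.2   62. ]
 [ 580.8 -301.3   62. ]
 [ 429.4 -237.1   62. ]
 [ 461.8 -157.1   62. ]] [ 520.8 -229.4   62. ] [np.float64(162.89130972490608), np.float64(84.76440427848102), np.float64(164.49028430561054), np.float64(86.32223490361145)]
-23.539157042585966
-110.92273582734246
157.02378468786586
67.97329077360108
rod head [[ 528.8 -253.4  162. ]] [ 529.6 -255.2  156.7]
bottle [473.1  23.   99.2]
flask [714.4  33.9  47.6]
bottle cap top [[475.4  31.6 138. ]] flask base [[716.6  32.6  20. ]]
[[-0.9 -0.   0.3]
 [-0.3 -0.  -0.9]
 [ 0.  -1.   0. ]]
```

View pics/tr.png

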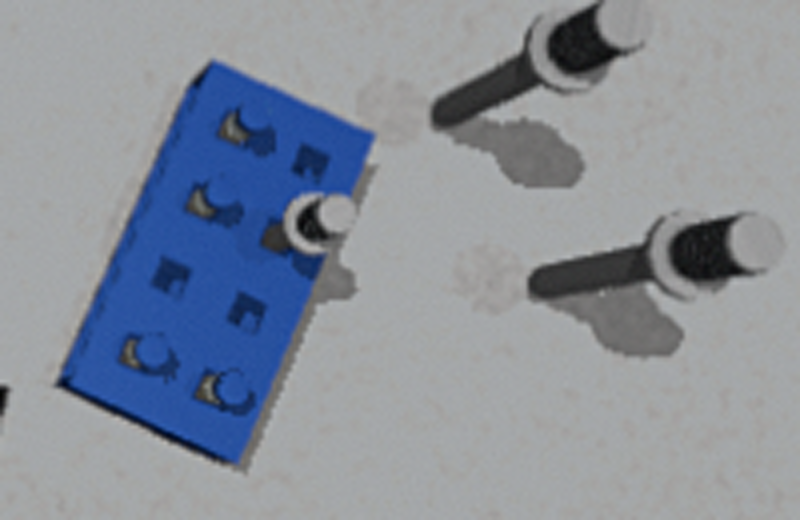

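Rod candidates: top-view pixels (490,222) and (520,276), which are two large rods standing on the bench, and (421,270), a small one in the tube-rack slot. I choose (421,270): it's the smallest and it stands in the tube rack. The crop confirms this, and also shows the upper tray about 23 mm out and the lower about 45 mm out. First I'll push the trays beside their tabs.

Call:
arm_command:
  increments:
    - [0, [0.45, 0.604, 0.04], 14.7]
    - [0, [0.45, 0.604, 0.04], 14.7]
    - [0, [0.45, 0.604, 0.04], 14.7]
    - [0, [0.45, 0.604, 0.04], 14.7]
    - [0, [0.45, 0.604, 0.04], 14.7]
    - [0, [0.45, 0.604, 0.04], 14.7]
    - [0, [0.45, 0.604, 0.04], 14.7]
    - [0, [0.45, 0.604, 0.04], 14.7]
    - [0, [0.45, 0.604, 0.04], 14.7]
    - [0, [0.45, 0.604, 0.04], 14.7]
    - [0, [0.45, 0.604, 0.04], 14.7]
    - [0, [0.45, 0.604, 0.04], 14.7]
    - [0, [0.45, 0.604, 0.04], 14.7]
    - [0, [0.45, 0.604, 0.04], 14.7]
    - [0, [0.45, 0.604, 0.04], 14.7]
    - [0, [0.45, 0.604, 0.04], 14.7]
    - [0, [0.45, 0.604, 0.04], 14.7]
    - [0, [0.45, 0.604, 0.04], 14.7]
    - [0, [0.45, 0.604, 0.04], 14.7]
    - [0, [0.45, 0.604, 0.04], 14.7]
  grip_force: 15

```text
t: 2.82
position: [636.6, 61.9, 244.7]
tool_rot: [[0.044, -0.001, 0.999], [-0.999, 0.0, 0.044], [-0.0, -1.0, -0.001]]
contact_force: [-0.9, -0.9, 0.1]
grip_width: 0.004
```

Call:
arm_command:
  increments:
    - [0, [0, 0.025, -0.032], 0]
    - [0, [0, 0.048, -0.065], 0]
    - [0, [0, 0.048, -0.065], 0]
    - [0, [0, 0.056, -0.07], 0]
    - [0, [0, 0.064, -0.074], 0]
    - [0, [0, 0.071, -0.078], 0]
    - [0, [0, 0.077, -0.082], 0]
    - [0, [0, 0.082, -0.085], 0]
    - [0, [0, 0.087, -0.088], 0]
    - [0, [0, 0.09, -0.09], 0]
    - [0, [0, 0.093, -0.091], 0]
    - [0, [0, 0.093, -0.091], 0]

```text
t: 3.82
position: [636.2, 151.9, 155.0]
tool_rot: [[0.041, 0.001, 0.999], [-0.999, -0.002, 0.041], [0.003, -1.0, 0.001]]
contact_force: [-0.2, -2.8, 4.6]
grip_width: 0.004
```

Call:
arm_command:
  increments:
    - [0, [0, 0.003, -0.002], 0]
    - [0, [0, 0.005, -0.003], 0]
    - [0, [0, 0.007, -0.004], 0]
    - [0, [0, 0.009, -0.005], 0]
    - [0, [0, 0.009, -0.005], 0]

```text
t: 4.23
position: [636.4, 152.9, 154.5]
tool_rot: [[0.041, 0.004, 0.999], [-0.999, -0.016, 0.042], [0.017, -1.0, 0.003]]
contact_force: [-4.2, -19.2, 23.2]
grip_width: 0.01
```

Call:
arm_command:
  increments:
    - [0, [0, -0.03, 0.022], 0]
    - [0, [0, -0.066, 0.04], 0]
    - [0, [0, -0.102, 0.04], 0]
    - [0, [0, -0.102, 0.018], 0]
    - [0, [0, -0.102, -0.003], 0]
    - [0, [0, -0.102, -0.003], 0]
    - [0, [0, -0.092, -0.009], 0]
    - [0, [0, -0.082, -0.015], 0]
    - [0, [0, -0.074, -0.02], 0]
    - [0, [0, -0.066, -0.024], 0]
    - [0, [0, -0.058, -0.029], 0]
    - [0, [0, -0.051, -0.033], 0]
    - [0, [0, -0.044, -0.037], 0]
    - [0, [0, -0.038, -0.0405], 0]
    - [0, [0, -0.034, -0.043], 0]
    - [0, [0, -0.032, -0.044], 0]
    - [0, [0, -0.031, -0.0445], 0]
    - [0, [0, -0.031, -0.0445], 0]

```text
t: 5.73
position: [635.8, 125.9, 108.4]
tool_rot: [[0.043, 0.002, 0.999], [-0.999, -0.01, 0.043], [0.01, -1.0, 0.001]]
contact_force: [-5.2, -12.7, 17.6]
grip_width: 0.001
```

Call:
arm_command:
  increments:
    - [0, [0, -0.03, 0.02], 0]
    - [0, [0, -0.06, 0.045], 0]
    - [0, [0, -0.06, 0.085], 0]
    - [0, [-0.015, -0.05, 0.12], 0]
    - [0, [-0.025, -0.04, 0.155], 0]
    - [0, [-0.035, -0.03, 0.19], 0]
    - [0, [-0.04, -0.02, 0.225], 0]
    - [0, [-0.04, -0.02, 0.225], 0]
    - [0, [-0.04, -0.02, 0.225], 0]

```text
t: 6.48
position: [596.6, 112.2, 332.2]
tool_rot: [[0.042, 0.006, 0.999], [-0.999, 0.002, 0.042], [-0.001, -1.0, 0.006]]
contact_force: [-0.4, -0.8, -1.1]
grip_width: 0.007
```

```bash
cat > c.py <<'E'
from h import *
np.set_printoptions(precision=1,suppress=True)
I=ci("wrist"); im=optics.grab_frame("wrist"); t=optics.grab_frame("top"); s=optics.grab_frame("scene")
R=lambda im,x,y,w,h,W,H:cv2.resize(im[y:y+h,x:x+w],(W,H),interpolation=cv2.INTER_CUBIC)
m=np.vstack([np.hstack([R(t,95,165,150,150,300,300),R(s,370,200,160,160,300,300)]),]); m=np.hstack([np.vstack([m,R(im,0,0,640,480,600,300)])])
save("m1",m)
save("w1",im)
print(robot.sense()["position"],I[0],"cam",-I[2][:3,:3].T@I[2][:3,3]); print(proj("wrist",[[592,161,184],[593,121,116],[592,109,92]],I))
E
python3 c.py
```

```text
[595.1 110.9 327.8] [[396.2   0.  321.8]
 [  0.  396.2 240.1]
 [  0.    0.    1. ]] cam [592.5 184.1 511.1]
[[317.9 168.4]
 [317.7 203.7]
 [316.4 211.2]]
```

View pics/w1.png

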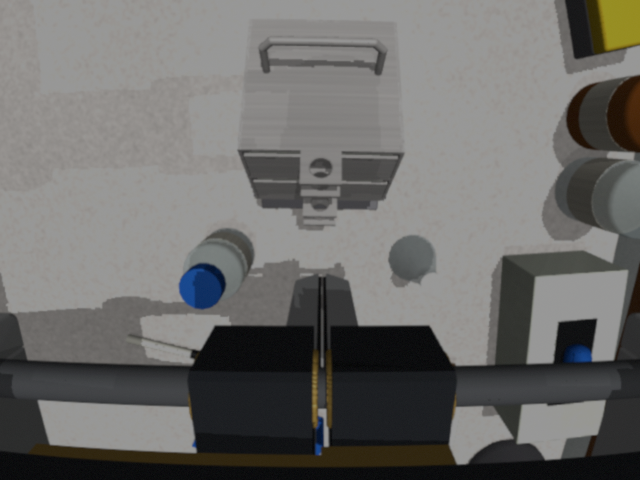

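Call:
arm_command:
  increments:
    - [0.6, [-0.0657, -0.3658, -0.115], 0]
    - [0.6, [-0.0657, -0.3658, -0.115], 0]
    - [0.6, [-0.0657, -0.3658, -0.115], 0]
    - [0.6, [-0.0657, -0.3658, -0.115], 0]
    - [0.6, [-0.0657, -0.3658, -0.115], 0]
    - [0.6, [-0.0657, -0.3658, -0.115], 0]
    - [0.6, [-0.0657, -0.3658, -0.115], 0]
    - [0.6, [-0.0657, -0.3658, -0.115], 0]
    - [0.6, [-0.0657, -0.3658, -0.115], 0]
    - [0.6, [-0.0657, -0.3658, -0.115], 0]
    - [0.6, [-0.0657, -0.3658, -0.115], 0]
    - [0.6, [-0.0657, -0.3658, -0.115], 0]

```text
t: 7.63
position: [529.3, -254.6, 213.3]
tool_rot: [[0.039, -0.002, 0.999], [-0.999, 0.003, 0.039], [-0.003, -1.0, -0.002]]
contact_force: [1.6, 0.1, 0.4]
grip_width: 0.599
```

```bash
cat > d.py <<'E'
from h import *
np.set_printoptions(precision=1,suppress=True)
I=ci("wrist"); im=optics.grab_frame("wrist"); save("w2",im[100:480],1.25)
print(robot.sense()["position"],proj("wrist",[[530,-255,162],[530,-255,125],robot.sense()["position"]],I))
for r in finder.find_in("rod","wrist")[:3]: w=world("wrist",r["point"],I);print(round(r["score"],2),w,proj("wrist",w,I))
E
python3 d.py
```

```text
[ 529.9 -253.8  214.2] [[323.5 262. ]
 [323.4 246.2]
 [323.6 292.2]]
0.57 [ 488.5 -258.    87.2] [[271.  235.6]]
```

View pics/w2.png

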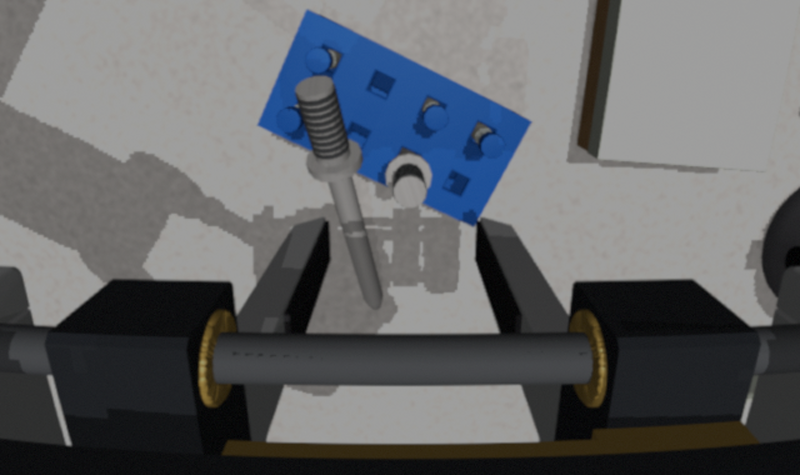

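```bash
python3 - <<'E'
from h import *
t=optics.grab_frame("top"); s=optics.grab_frame("scene")
R=lambda im,x,y,w,h,W,H:cv2.resize(im[y:y+h,x:x+w],(W,H),interpolation=cv2.INTER_CUBIC)
m1=cv2.imread("pics/m1.png")[:300,:,::-1]
save("m2",np.vstack([np.hstack([R(t,320,180,240,200,400,333),R(s,120,60,240,200,400,333)]),R(m1,0,0,600,300,800,260)]))
E
```

```text
(no output)
```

View pics/m2.png

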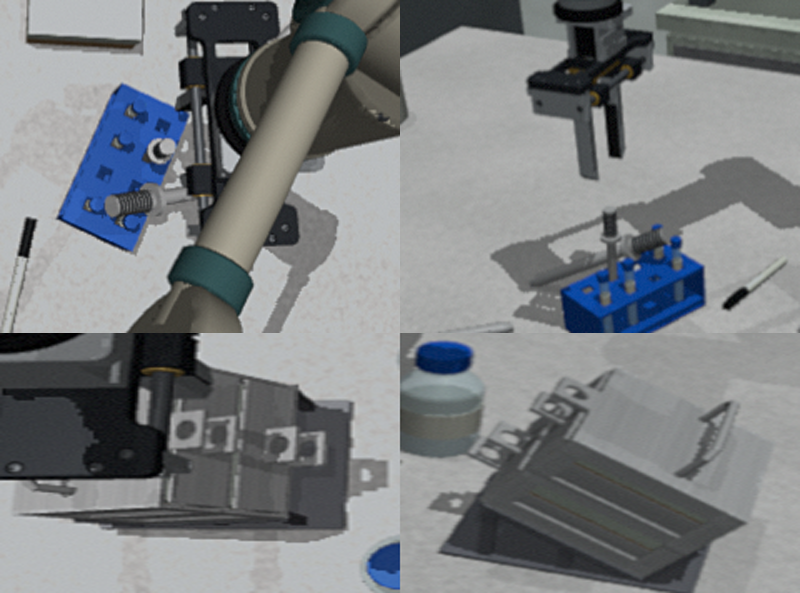

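A large decoy rod has been knocked over and now leans on the tube rack, with its head over the tube end (crop pixels about (130,205) and (640,250)). The trays look home. I'll look at the whole scene for the second decoy.

```bash
python3 - <<'E'
from h import *
np.set_printoptions(precision=1,suppress=True)
s=optics.grab_frame("scene"); save("s3",s)
I=ci("scene")
for t in("rod","tube1","tube_rack"):
  for r in finder.find_in(t,"scene"): w=world("scene",r["point"],I);print(t,round(r["score"],2),w,proj("scene",w,I))
E
```

```text
rod 0.9 [ 498.8 -262.8   73.1] [[251.  213.4]]
rod 0.8 [ 691.7 -438.5   19.4] [[132.9 264.4]]
rod 0.78 [ 542.1 -252.1  123.4] [[243.3 203.9]]
rod 0.61 [652.5 212.9 123.6] [[458.3 291.9]]
rod 0.48 [ 404.5 -118.2   12.7] [[330.3 228.6]]
tube1 0.77 [ 553.9 -215.1   76.3] [[258.2 230. ]]
tube1 0.75 [ 589.1 -234.6   76.6] [[241.3 236.8]]
tube1 0.62 [ 481.8 -188.5   75.7] [[285.5 215.5]]
tube1 0.62 [ 544.1 -221.    41.7] [[259.2 240.8]]
tube_rack 0.7 [ 540.8 -220.7   42.3] [[260.  239.7]]
```

View pics/s3.png

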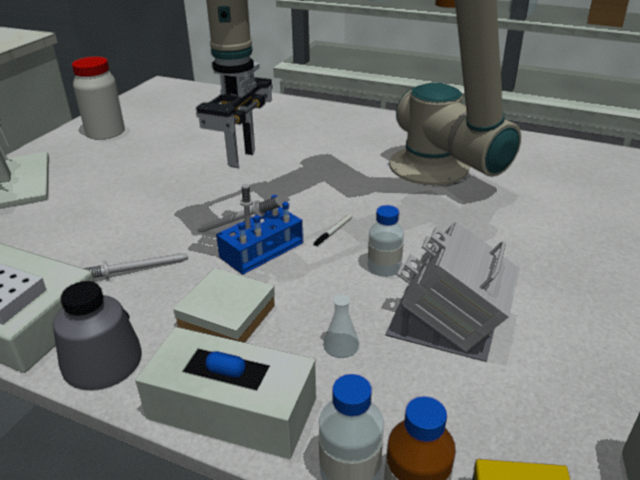

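Both large decoys have fallen: one lies on the bench at (140,267), the other leans on the tube rack at (250,213). Nothing fell off the bench and the tubes stand at their original positions, so I continue with the small rod at (245,205).

Call:
arm_command:
  increments:
    - [0.45, [0.001, 0.0045, 0], 0]
    - [0.45, [0.001, 0.0045, 0], 0]
    - [0.45, [0.001, 0.0045, -0.035], 0]
    - [0.45, [0.001, 0.0045, -0.065], 0]
    - [0.45, [0.001, 0.0045, -0.08], 0]
    - [0.45, [0.001, 0.0045, -0.087], 0]
    - [0.45, [0.001, 0.0045, -0.087], 0]
    - [0, [0.001, 0.0045, -0.087], 0]
    - [0, [0.001, 0.0045, -0.087], 0]
    - [0, [0.001, 0.0045, -0.087], 0]
    - [0, [0.001, 0.0045, -0.087], 0]
    - [0, [0.001, 0.0045, -0.087], 0]
    - [0, [0.001, 0.0045, -0.087], 0]
  grip_force: 20

```text
t: 9.12
position: [531.4, -250.9, 129.0]
tool_rot: [[0.041, 0.002, 0.999], [-0.999, -0.001, 0.041], [0.001, -1.0, 0.002]]
contact_force: [-0.1, 0.5, 3.7]
grip_width: 0.168
```

Call:
arm_command:
  increments:
    - [0, [0, 0, 0.01], 0]
    - [0, [0, 0, 0.02], 0]
    - [0, [0, 0, 0.03], 0]
    - [0, [0, 0, 0.045], 0]
    - [0, [0, 0, 0.06], 0]
    - [0, [0, 0, 0.08], 0]
    - [0, [0, 0, 0.1], 0]
    - [0, [0, 0, 0.12], 0]
    - [0, [0, 0, 0.14], 0]
    - [0, [0, 0, 0.17], 0]
    - [0, [0, 0, 0.2], 0]
    - [0, [0, 0, 0.212], 0]
    - [0, [0, 0, 0.212], 0]
    - [0, [0, 0, 0.212], 0]

```text
t: 10.28
position: [530.7, -250.4, 340.9]
tool_rot: [[0.041, 0.001, 0.999], [-0.999, -0.001, 0.041], [0.001, -1.0, 0.001]]
contact_force: [0.1, -0.4, -1.3]
grip_width: 0.163
```

```bash
python3 - <<'E'
from h import *
np.set_printoptions(precision=1,suppress=True)
I=ci("wrist"); p=robot.sense()["position"]; im=optics.grab_frame("wrist"); np.savez("w4.npz",im=im,p=p,T=I[2])
s=optics.grab_frame("scene");K=ci("scene")
P=[p+[0,0,-124],p+[0,0,-5.5],p+[0,0,34]]
print(p,robot.sense()["contact_force"],"\nwrist tip,collar,head",proj("wrist",P,I),"\nscene",proj("scene",P,K))
for t in("rod","tube1"):
  for r in finder.find_in(t,"scene")[:4]: w=world("scene",r["point"],K);print(t,round(r["score"],2),w)
q=proj("scene",P,K)[1].astype(int); a=s[q[1]-70:q[1]+110,q[0]-90:q[0]+90]; b=im[100:300,230:430]
save("m4",np.hstack([cv2.resize(a,(400,400)),cv2.resize(b,(400,400))])); print(q)
E
```

```text
[ 530.7 -250.4  340.9] [ 0.1 -0.4 -1.8] 
wrist tip,collar,head [[322.  233.3]
 [322.2 288.7]
 [322.4 324.9]] 
scene [[242.9 160.4]
 [237.4 103. ]
 [235.4  82.3]]
rod 0.73 [ 496.4 -267.5   75.9]
rod 0.64 [ 693.9 -435.4   22.4]
rod 0.6 [ 540.6 -245.3  291.3]
rod 0.37 [ 405.1 -114.3   13.1]
tube1 0.66 [ 556.5 -216.8   78.9]
tube1 0.66 [ 480.5 -185.3   78.8]
tube1 0.63 [ 463.1 -224.2   68.1]
tube1 0.52 [ 585.  -232.8   72.7]
[237 102]
```

View pics/m4.png

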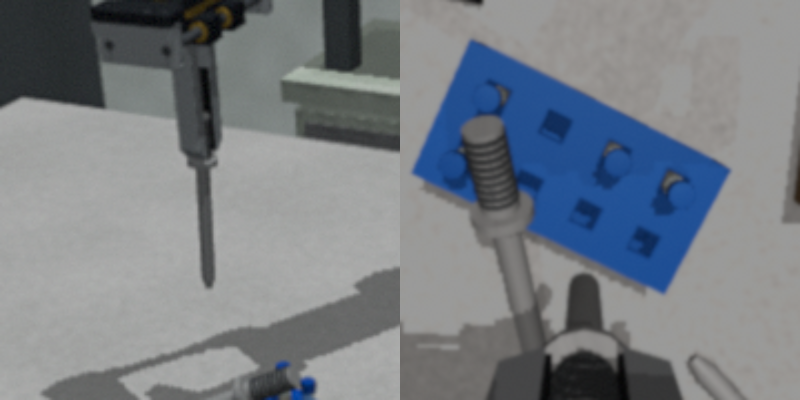

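Call:
arm_command:
  increments:
    - [0, [0.004, 0.03, 0], 0]
    - [0, [0.009, 0.06, 0], 0]
    - [0, [0.0145, 0.095, 0], 0]
    - [0, [0.02, 0.13, 0], 0]
    - [0, [0.025, 0.165, 0], 0]
    - [0, [0.03, 0.2, 0], 0]
    - [0, [0.035, 0.235, 0], 0]
    - [0, [0.04, 0.27, 0], 0]
    - [0, [0.046, 0.305, 0], 0]
    - [0, [0.051, 0.34, 0], 0]
    - [0, [0.056, 0.37, 0], 0]
    - [0, [0.06, 0.395, 0], 0]
    - [0, [0.062, 0.41, -0.005], 0]
    - [0, [0.062, 0.4155, -0.012], 0]
    - [0, [0.062, 0.4155, -0.012], 0]
    - [0, [0.062, 0.4155, -0.012], 0]
    - [0, [0.062, 0.4155, -0.012], 0]

```text
t: 11.9
position: [592.8, 163.4, 327.7]
tool_rot: [[0.039, -0.001, 0.999], [-0.999, -0.001, 0.039], [0.001, -1.0, -0.001]]
contact_force: [-0.4, 0.3, -1.8]
grip_width: 0.164
```

```bash
python3 - <<'E'
from h import *
np.set_printoptions(precision=1,suppress=True)
p=robot.sense()["position"]; print(p)
H=np.array([593,161,184.]); tip=p+[0,-4,-124]
out=[]
for c,r in(("wrist",(60,60)),("scene",(60,60)),("top",(60,60))):
    I=ci(c); im=optics.grab_frame(c); np.save(c+"5.npy",im); q=proj(c,[H,tip,p],I); print(c,q)
    x,y=q[0].astype(int); print("origin",x-45,y-55,"scale",400/90)
    out.append(cv2.resize(im[y-55:y+35,x-45:x+45],(400,400),interpolation=cv2.INTER_CUBIC))
save("m5",np.hstack(out[:2]))
cv2.imwrite("pics/t5.png",out[2][:,:,::-1])
E
```

```text
[592.8 163.4 327.7]
wrist [[322.4 230.5]
 [322.  238.1]
 [322.2 292.9]]
origin 277 175 scale 4.444444444444445
scene [[439.8 235.6]
 [440.1 225.5]
 [450.6 158.7]]
origin 394 180 scale 4.444444444444445
top [[164.9 220.8]
 [162.  218.3]
 [127.7 196.6]]
origin 119 165 scale 4.444444444444445
```

View pics/m5.png

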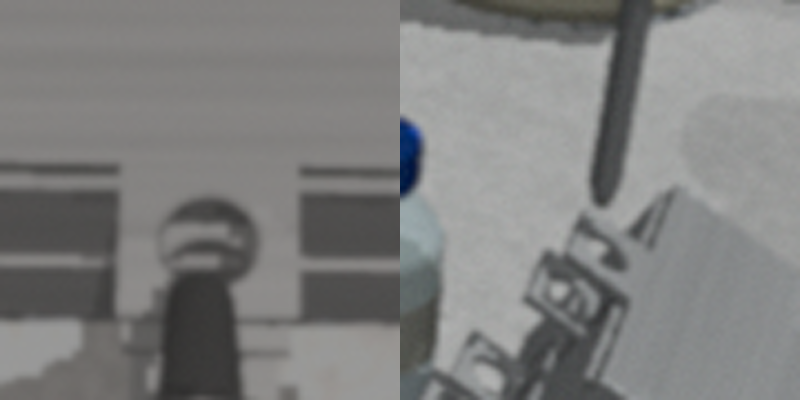

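Call:
arm_command:
  increments:
    - [0, [0.0015, 0.0025, 0], 0]
    - [0, [0.0015, 0.0025, 0], 0]
    - [0, [0.0015, 0.0025, -0.008], 0]
    - [0, [0.0015, 0.0025, -0.014], 0]
    - [0, [0.0015, 0.0025, -0.02], 0]
    - [0, [0.0015, 0.0025, -0.025], 0]
    - [0, [0.0015, 0.0025, -0.029], 0]
    - [0, [0.0015, 0.0025, -0.033], 0]
    - [0, [0.0015, 0.0025, -0.033], 0]
    - [0, [0.0015, 0.0025, -0.033], 0]

```text
t: 12.88
position: [594.4, 167.5, 294.7]
tool_rot: [[0.041, -0.0, 0.999], [-0.999, -0.0, 0.041], [0.0, -1.0, -0.0]]
contact_force: [0.0, 0.3, -1.7]
grip_width: 0.165
```

Call:
arm_command:
  increments:
    - [0, [0, 0.004, 0], 0]
    - [0, [-0.0003, 0.0083, -0.0006], 0]
    - [0, [-0.0005, 0.0128, -0.0012], 0]
    - [0, [-0.0007, 0.0172, -0.0019], 0]
    - [0, [-0.0009, 0.0216, -0.0028], 0]
    - [0, [-0.001, 0.026, -0.0037], 0]
    - [0, [-0.0012, 0.0304, -0.0049], 0]
    - [0, [-0.0014, 0.0347, -0.0062], 0]
    - [0, [-0.0014, 0.0347, -0.0062], 0]
  grip_force: 12

```text
t: 13.63
position: [593.0, 203.2, 288.4]
tool_rot: [[0.042, -0.0, 0.999], [-0.999, 0.001, 0.042], [-0.001, -1.0, -0.0]]
contact_force: [0.0, -0.7, -1.1]
grip_width: 0.17
```

```bash
python3 - <<'E'
from h import *
np.set_printoptions(precision=1,suppress=True)
p=robot.sense()["position"]; print(p,robot.sense()["contact_force"])
out=[]
for c in("scene","wrist"):
    im=optics.grab_frame(c); np.save(c+"6.npy",im); x,y=proj(c,[[594,165,205]])[0].astype(int)
    out.append(cv2.resize(im[y-70:y+50,x-60:x+60],(400,400),interpolation=cv2.INTER_CUBIC))
save("m6",np.hstack(out))
E
```

```text
[593.  203.2 288.4] [ 0.  -0.7 -1.1]
```

View pics/m6.png

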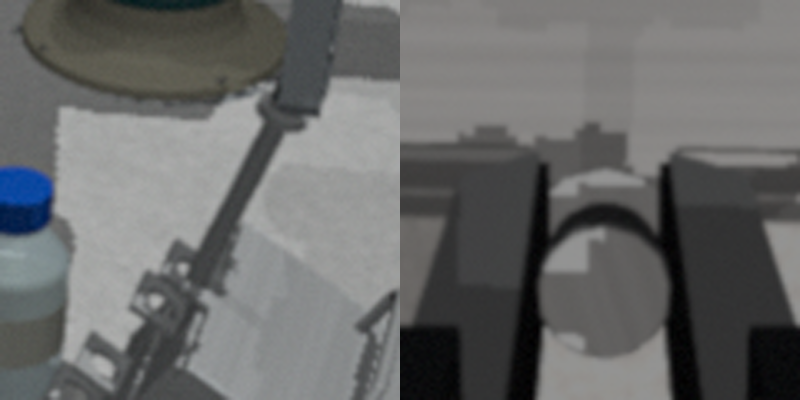

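The scene crop shows the rod's tip in the top tongue hole at crop (200,265) and the rod pivoting in the pads as planned. I'll carry on to 30°.

Call:
arm_command:
  increments:
    - [0, [-0.0002, 0.0042, -0.0014], 0]
    - [0, [-0.0004, 0.0084, -0.0031], 0]
    - [0, [-0.0005, 0.0125, -0.0049], 0]
    - [0, [-0.0007, 0.0166, -0.0068], 0]
    - [0, [-0.0009, 0.0206, -0.0088], 0]
    - [0, [-0.001, 0.0246, -0.011], 0]
    - [0, [-0.001, 0.026, -0.0115], 0]
    - [0, [-0.001, 0.026, -0.0115], 0]

```text
t: 14.4
position: [591.9, 228.6, 276.8]
tool_rot: [[0.041, -0.001, 0.999], [-0.999, -0.0, 0.041], [0.0, -1.0, -0.001]]
contact_force: [-0.4, 0.2, -0.8]
grip_width: 0.166
```

```bash
cat > e.py <<'E'
from h import *
np.set_printoptions(precision=1,suppress=True)
S=robot.sense();p=S["position"]; print(p,S["contact_force"],S["grip_width"])
# fit rod axis in scene: compare dark shank pixels with lines for several tilts
H=np.array([594,162,184.]);u=np.array([-.04,.999,0]);z=np.array([0,0,1.])
g=p+[0,0,18.8]; I=ci("scene"); im=optics.grab_frame("scene"); save("s7",im)
d=g-H; print("grasp-hole u,z",d@u,d[2],"tilt",np.degrees(np.arctan2(d@u,d[2])),"L",np.hypot(d@u,d[2]))
gr=im.astype(float).mean(2)
for L in(30,50,70,90):
    a=np.radians(30);c=H+(L*np.sin(a))*u+L*np.cos(a)*z;q=proj("scene",c,I)[0]
    row=gr[int(round(q[1])),int(q[0])-12:int(q[0])+13]; print(L,q,row.astype(int))
E
python3 e.py
```

```text
[591.9 228.6 276.8] [-0.4  0.2 -0.8] 0.16588575916160803
grasp-hole u,z 66.62550777852921 111.59913423186867 tilt 30.837513619168686 L 129.974324572392
30 [450.9 224.7] [166 165 164 163 162 164 165 166 166 153 122  86  70  71  71  68  68  66
  64  69  79 100 130 146 139]
50 [458.2 217. ] [164 167 165 167 166 165 166 162 151 124  91  67  68  69  71  66  63  71
  93 129 150 153 152 152 153]
70 [465.7 209. ] [167 163 164 164 163 165 168 168 153 123  90  71  68  68  70  67  66  66
  89 124 145 154 156 155 154]
90 [473.4 200.8] [168 166 167 165 167 169 170 156 127  89  67  66  68  69  66  64  68  76
  85  78  71  68  72  89 118]
```

Call:
arm_command:
  increments:
    - [0, [-0.0003, -0.0015, 0.0007], 0]
    - [0, [-0.0003, -0.0035, -0.0027], 0]
    - [0, [-0.0002, -0.0055, -0.0062], 0]
    - [0, [-0.0001, -0.0075, -0.0096], 0]
    - [0, [0, -0.0095, -0.0131], 0]
    - [0, [0, -0.0115, -0.0166], 0]
    - [0, [0.0001, -0.0135, -0.02], 0]
    - [0, [0.0001, -0.0135, -0.02], 0]
  grip_force: 15

```text
t: 15.12
position: [591.7, 214.0, 256.2]
tool_rot: [[0.04, -0.002, 0.999], [-0.999, -0.001, 0.04], [0.001, -1.0, -0.002]]
contact_force: [0.1, 0.6, -1.6]
grip_width: 0.167
```

```bash
python3 e.py
```

```text
[591.7 214.  256.2] [ 0.1  0.6 -1.6] 0.16691073902436948
grasp-hole u,z 52.080779281015296 91.04996163584866 tilt 29.769651890397302 L 104.8928171249459
30 [450.9 224.7] [167 167 165 162 163 164 165 154 125  90  71  70  71  68  70  68  68  81
  87  90  88  90 106 134 157]
50 [458.2 217. ] [168 168 167 167 166 167 153 121  86  67  69  70  72  68  64  71  98 131
 149 154 152 152 152 150 152]
70 [465.7 209. ] [165 164 163 168 167 165 150 116  83  66  68  68  71  70  74  72  75  76
  82  82  79  85 107 141 152]
90 [473.4 200.8] [122  91  88  92  84  70  47  39  41  47  66  75  76  77  77  75  76  78
  75  75  76  75  76  90 136]
```

Call:
arm_command:
  increments:
    - [0, [0.0001, -0.0025, -0.0043], 0]
    - [0, [0.0002, -0.005, -0.0087], 0]
    - [0, [0.0003, -0.0075, -0.013], 0]
    - [0, [0.0004, -0.01, -0.0173], 0]
    - [0, [0.0005, -0.0125, -0.0217], 0]
    - [0, [0.0006, -0.015, -0.026], 0]
    - [0, [0.0007, -0.0175, -0.0303], 0]
    - [0, [0.0008, -0.02, -0.0346], 0]
    - [0, [0.0009, -0.0225, -0.039], 0]
    - [0, [0.0009, -0.0225, -0.039], 0]

```text
t: 16.0
position: [592.5, 191.5, 217.1]
tool_rot: [[0.04, -0.002, 0.999], [-0.999, -0.001, 0.04], [0.001, -1.0, -0.002]]
contact_force: [0.2, -0.1, -1.9]
grip_width: 0.167
```

Call:
arm_command:
  increments:
    - [0, [0.0001, -0.0025, -0.0043], 0]
    - [0, [0.0002, -0.005, -0.0087], 0]
    - [0, [0.0003, -0.0075, -0.013], 0]
    - [0, [0.0004, -0.01, -0.0173], 0]
    - [0, [0.0005, -0.0125, -0.0217], 0]
    - [0, [0.0006, -0.014, -0.0243], 0]
    - [0, [0.0006, -0.015, -0.026], 0]
    - [0, [0.0006, -0.015, -0.026], 0]

```text
t: 16.67
position: [593.5, 176.9, 191.8]
tool_rot: [[0.041, -0.001, 0.999], [-0.999, -0.0, 0.041], [0.0, -1.0, -0.001]]
contact_force: [0.5, -0.3, -1.9]
grip_width: 0.165
```

Call:
arm_command:
  increments:
    - [0, [0, -0.0008, -0.0014], 0]
    - [0, [0.0001, -0.0016, -0.0028], 0]
    - [0, [0.0001, -0.0023, -0.004], 0]
    - [0, [0.0001, -0.0023, -0.004], 0]

```text
t: 17.0
position: [594.2, 176.7, 190.7]
tool_rot: [[0.041, 0.003, 0.999], [-0.999, 0.004, 0.041], [-0.004, -1.0, 0.003]]
contact_force: [-2.9, 3.1, 7.4]
grip_width: 0.17
```

Call:
arm_command:
  increments:
    - [0.6, [0, 0, 0], 0]
    - [0.6, [0, 0, 0], 0]
    - [0.6, [0, 0, 0], 0]
    - [0.6, [0, 0, 0], 0]
    - [0.6, [0, 0, 0.01], 0]
    - [0.6, [0, 0, 0.03], 0]
    - [0.6, [0, 0, 0.06], 0]
    - [0.6, [0, 0, 0.095], 0]
    - [0.6, [0, -0.02, 0.13], 0]
    - [0.6, [0, -0.04, 0.15], 0]
    - [0.6, [0, -0.04, 0.15], 0]
    - [0.6, [0, -0.04, 0.15], 0]

```text
t: 18.0
position: [594.4, 134.4, 340.0]
tool_rot: [[0.039, 0.003, 0.999], [-0.999, 0.001, 0.039], [-0.001, -1.0, 0.003]]
contact_force: [-1.4, -0.2, -0.2]
grip_width: 0.602
```

```bash
python3 - <<'E'
from h import *
np.set_printoptions(precision=1,suppress=True)
print(robot.sense()["position"],robot.sense()["contact_force"])
out=[];H=np.array([594,162,184.]);zr=np.array([-.02,.5,.866])
P=[H,H+5*zr,H+42*zr,H-116*zr]
for c in("scene","wrist"):
    I=ci(c);im=optics.grab_frame(c); q=proj(c,P,I); x,y=q[0].astype(int);print(c,"seat,collar top,head,tip",q,"origin",x-45,y-45)
    out.append(cv2.resize(im[y-45:y+55,x-45:x+55],(400,400),interpolation=cv2.INTER_CUBIC))
    for t in("rod","tube1","bottle","flask"):
        for r in finder.find_in(t,c)[:4]: print(c,t,round(r["score"],2),world(c,r["point"],I))
save("m8",np.hstack(out))
E
```

```text
[594.4 134.4 340. ] [-1.4 -0.2 -0.2]
scene seat,collar top,head,tip [[440.2 236. ]
 [442.  234.2]
 [455.2 220.1]
 [402.7 275.9]] origin 395 191
scene rod 0.98 [ 497.4 -265.7   72.5]
scene rod 0.8 [604.4 159.4 181.4]
scene rod 0.77 [ 695.7 -438.    21.4]
scene rod 0.66 [655.6 178.5  81.2]
scene tube1 0.71 [ 586.9 -235.1   74.6]
scene tube1 0.67 [661.5 207.6 124.1]
scene tube1 0.58 [ 553.8 -215.    77.3]
scene tube1 0.53 [ 465.6 -225.5   69.2]
scene bottle 0.69 [497.7  42.7  81.3]
scene bottle 0.44 [ 540.4 -219.1   40.8]
scene flask 0.7 [734.7  42.4  37.2]
scene flask 0.21 [ 482.  -186.3   75.9]
wrist seat,collar top,head,tip [[325.2 194.9]
 [325.2 192.6]
 [325.4 173.4]
 [324.7 234.2]] origin 280 149
wrist rod 0.85 [591.3 168.4 202.8]
wrist rod 0.62 [ 531.7 -209.6   34.4]
wrist rod 0.54 [599.3 161.1 160. ]
wrist tube1 0.59 [ 580.7 -229.4   22.7]
wrist tube1 0.58 [ 481.1 -183.7   79.6]
wrist tube1 0.54 [ 544.2 -216.3   33.1]
wrist tube1 0.53 [590.3 215.2 146.9]
wrist bottle 0.69 [479.4  53.4 102.4]
wrist flask 0.62 [720.5  46.9  52.6]
```

No picture views are left, so I'll check the seating by touch: shut fingers press lightly on the rod's head. If it's seated, contact should come at TCP z of about 224.

Call:
arm_command:
  increments:
    - [0, [0, 0.025, 0], 0]
    - [0, [0, 0.048, 0], 0]
    - [0, [0, 0.048, 0], 0]
    - [0, [0, 0.048, 0], 0]
    - [0, [0, 0.048, -0.035], 0]
    - [0, [0, 0.048, -0.07], 0]
    - [0, [0, 0.048, -0.095], 0]
    - [0, [0, 0.048, -0.104], 0]
    - [0, [0, 0.048, -0.108], 0]
    - [0, [0, 0.048, -0.111], 0]
    - [0, [0, 0.048, -0.113], 0]
    - [0, [0, 0.048, -0.115], 0]
    - [0, [0, 0.048, -0.115], 0]
  grip_force: 15

```text
t: 19.58
position: [594.4, 182.9, 224.4]
tool_rot: [[0.041, 0.002, 0.999], [-0.999, 0.0, 0.041], [-0.0, -1.0, 0.002]]
contact_force: [0.0, 0.4, -1.0]
grip_width: 0.006
```

Call:
arm_command:
  increments:
    - [0, [0, 0, -0.001], 0]
    - [0, [0, 0, -0.002], 0]
    - [0, [0, 0, -0.003], 0]
    - [0, [0, 0, -0.004], 0]
    - [0, [0, 0, -0.004], 0]

```text
t: 20.0
position: [594.7, 183.7, 221.8]
tool_rot: [[0.041, 0.004, 0.999], [-0.999, 0.002, 0.041], [-0.002, -1.0, 0.004]]
contact_force: [-0.6, 0.9, 7.4]
grip_width: 0.008
```

Call:
arm_command:
  increments:
    - [0, [0, 0, 0.02], 0]
    - [0, [0, 0, 0.05], 0]
    - [0, [0, 0, 0.085], 0]
    - [0, [0, -0.02, 0.12], 0]
    - [0, [0, -0.03, 0.13], 0]
    - [0, [0, -0.03, 0.13], 0]
    - [0, [0, -0.03, 0.13], 0]
    - [0, [0, -0.03, 0.13], 0]
    - [0, [0, -0.03, 0.13], 0]

```text
t: 20.75
position: [592.8, 153.3, 346.7]
tool_rot: [[0.041, -0.004, 0.999], [-0.999, -0.0, 0.041], [-0.0, -1.0, -0.004]]
contact_force: [0.6, 0.2, -0.1]
grip_width: 0.002
```

```bash
python3 - <<'E'
from h import *
np.set_printoptions(precision=1,suppress=True)
H=np.array([594,162,184.]);zr=np.array([-.02,.5,.866])
I=ci("scene");im=optics.grab_frame("scene").astype(float).mean(2)
for L in(-15,0,3,10,20,30,40,44,48,55):
    q=proj("scene",H+L*zr,I)[0]; x,y=np.round(q).astype(int); print(L,x,y,im[y,x-8:x+9].astype(int))
print(robot.sense()["position"],robot.sense()["contact_force"])
robot.hand_in()
E
```

```text
-15 435 242 [123  97  81  78  80  75  72  64  67  73  80  93 102 102  93  79  76]
0 440 236 [135 149 153 128  89  83 110 130 114  82  59  46  42  38  36  31  34]
3 441 235 [148 148 126  88  93 123 123  97  67  54  46  41  39  40  35  36  41]
10 444 232 [135 131 141 139 115  74  44  37  46  44  45  41  43  41  41  37  42]
20 447 229 [144 148 153 143 105  60  42  44  41  39  34  44  39  40  38  32  46]
30 451 225 [161 164 160 139  97  56  46  41  47  47  45  54  77  94 112 120 120]
40 455 221 [160 160 149 116  74  78 115 137 141 142 142 143 146 153 153 154 148]
44 456 219 [166 166 159 146 134 134 144 144 148 150 153 150 149 150 149 147 149]
48 457 218 [167 166 163 156 154 154 155 157 159 154 150 146 147 149 149 150 153]
55 460 215 [163 162 164 162 157 153 149 149 150 150 148 147 146 148 147 150 150]
[593.  153.3 346.9] [ 0.   1.1 -0.7]
the job is handed in; nothing more can be done
```

The rack is locked and the job is handed in at about 21 s. However, both large look-alike rods on the bench fell over along the way.

- **Trays:** I pushed both against their stops. The force rose to about 28 N on the upper tray and 20 N on the lower, and the tab holes then looked lined up.
- **Rod:** I took the small rod from the tube rack and tilted it to 30° by letting it pivot in the pads with its tip in the top hole. I then slid it through all four holes until the collar touched at about 9 N, and let go.
- **Seating check:** Pressing on the head met a firm stop at a TCP height of about 222 mm, where I expected about 224. In the last scene picture the head ends about 40 mm above the tongue, where 42 is expected. I had no picture views left, so these are numbers only.

**What went wrong:** I found the two large rods fallen after the moves up to the rod pick-up, most likely knocked by the arm on its way. I didn't see it happen. One lies on the bench and the other leans on the tube rack over the tubes at one end. I didn't try to stand them up, so "leave other things where they are" was not met for them.

The network found bottle and flask close to where they started. Its finds for three tubes agreed with the start; the fourth, under the fallen rod, was seen standing in its slot but not measured. I didn't re-measure the marker or the cryobox. They looked undisturbed in the last full picture, taken before I picked up the rod.

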